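# Seat a dish carrier under the print stage's retaining block and lock it with a keyed pin

## Robot

A 6-joint arm with a two-finger parallel gripper is mounted at the origin on the work surface. World frame = base frame: x ahead of the robot, y to its left, z up, the work surface at z = 0. Lengths are in m, angles in degrees, forces in N, time in s.
With the tool pointing down it reaches from about 0.4 to 0.825 m from the base axis. Payload 7 kg.
Tool frame: the origin (TCP) lies at the very end of the fingers, on their centre line; the grasp point (between the pads) lies 19 mm behind it; z points along the fingers, y is the line along which they close (so a half turn about z gives the same grasp; the last joint's range is limited). The gripper opens to 88 mm and grips with 3 to 60 N. Pads are 19 mm wide; open, the fingers measure 130 mm over their backs; the gripper's body (78 mm by 193 mm) begins 47 mm behind the grasp point.
Start: joints at [-54.368, 20.546, 0.682, 0, -70.136, -16.507], TCP at [0.221, -0.638, 0.227] pointing down, gripper open.
Joint ranges: [-176.03, 176.03], [-82.01, 121.73], [-58.28, 71.71], [-173.87, 95.51], [-174.79, -0.11], [-173.66, 173.66]. Speed limits (degrees/s): [136.94, 136.94, 172.46, 180, 180, 180].

## Interface

Orientations are given as [roll, pitch, yaw] about the fixed x, y, z axes, in that order (R = Rz(yaw) Ry(pitch) Rx(roll)).
In Python, from plant import get_state, imaging, r, finder gives the robot as it stands.
- The arm moves only by the shell command python3 -m handwheel 'ROWS' [FORCE]. ROWS is JSON, a list of rows, each a list of 5 numbers: the closure, from 0 (fully open) to 1 (shut), then the shift along the world's x, y, z in cm, then the turn about the world's z in degrees. A call has 1 to 8 rows; each row is the pose to reach, as a shift and turn from the pose commanded when the call began; what a row does not reach only later rows make up. A row lasts 1/8 s, in which the tool goes at most 62.5 mm and 10.7 degrees, less where a joint would pass 70% of its speed; a pose out of reach is approached as far as the arm can. A call with a gripper value outside its range is refused whole. The fingers move at their own pace and stop on an object; FORCE is the grip in N (left out, the last holds). Time passes only in rows, so rows that repeat a pose let the fingers close. It gives the time, the measured TCP pose, the force, the opening and the grip force at its end, in the units of the state.
- get_state(): the state, without advancing time (a new reading comes with each control period).
- imaging.capture(name): name is "side" or "top"; returns (picture, depth): 384x512x3 uint8, red, green, blue; 384x512 float32, m along the optical axis (not along the pixel's ray), 0 where there is no reading.
- imaging.get_calibration(name): a dict with "fx", "fy", "cx", "cy" (pixels), "rvec" (rotation vector, rad) and "tvec" (3), from world to camera coordinates, as OpenCV has them. Camera axes: x right, y down, z forward; pixel columns grow to the right and rows downward; lengths in m; the calibration is good to about 2 mm. A picture is of the moment at which its call begins. get_calibration takes no time and is no camera call.
- r.close_job(): hands the job in; it is judged then, once.
Trained networks look in the newest picture that a camera, given by its name, has taken for a name from the list of things; names that differ only in an ending like _2 or _b are one class to them, and where a whole thing is asked for, a point or a joint stands for the part that bears it (a point fixed in the world has none). Each returns a list of dicts, best first, with "p" (0 to 1); they miss things now and then, are a little off and sometimes report something else, mostly with a low value. They report only what shows in the picture. A call takes as long as a camera call. They do not tell look-alikes from the thing itself.
- finder.cut_out(camera, query): "region" (384x512 bool, what is visible of it) and "pixel" ([column, row] in pixels, amid what is visible of it).
The state is a dict: "time_s": time; "joints": joint angles; "qd": joint speeds; "joint_torque": joint torques, N m; "tcp_pos": TCP position; "eef_rot": TCP orientation; "contact_force": force on the tool from outside, world axes, zero at the start; "moment": the same for the moment, N m; "gripper_width": finger opening in m; "gripper_force": force on a finger pad.
Only numpy, scipy, OpenCV 4.12 (cv2) and the standard library are available. Lean on these libraries where they do the work, as an engineer would, in place of code of your own. Each camera call takes 0.05 s, during which the arm holds its last target. There are 200 camera calls.

## Task

Put the blue dish carrier on the white print stage and slide its toe under the overhang of the dark retaining block until it is fully home against the back, keeping the carrier level all the while. Then take the orange-headed keyed pin from its dock, turn it so that its key matches the keyway, and push it down through the block and the carrier's toe until its collar lies flat on the block. Let go of both, and leave everything else where it stands.

Things in the scene. Friction and masses are not known exactly. Their poses are not given: they have to be found in the camera images.
- carrier: Loose blue plate 9 mm thick, about 160 g, on the table at the start. Origin: on its underside below the handle; +x points to the toe, z up. Plate x -60..26, y -32..32 mm; the toe (same thickness) goes on to its tip at x 70, y -20..20, with a through opening x 36.5..60.5, y -9.5..9.5. A clear 36 mm dish is fixed on it, x -56..-20, up to z 19.
- carrier_handle (a point): Point in the middle of the carrier's white handle, 33 mm above the carrier's underside, axes as the carrier's. The handle is an upright bar x -14..12, y -7..7 mm (14 mm thick) in the carrier's frame, z 9..48 mm: pinch it across y from above.
- stage: Fixed white slab 30 mm thick, x -117..92, y -80..80 mm. Origin on the table right below seat; +x points into the pocket. On it stands the dark retaining block, x 28..84, y -31.5..31.5 mm, its top 23.5 mm above the slab.
- mouth (a point): Middle of the open mouth (facing -x) of the retaining block's pocket, on the slab, 28 mm in +x from the seat; axes as the stage's. The pocket is 11.5 mm high under a 12 mm roof, 43 mm wide between the cheeks (flared to 51 mm over the first 12 mm), its back wall 42 mm in. The toe goes in only by sliding along +x.
- seat (a point): Point on the stage's top face (30 mm above the table), axes as the stage's: where the carrier's origin lies, axes alike, when the carrier is fully home (toe tip on the back wall). Set the carrier down 45 to 50 mm back along -x, then slide it in.
- keyhole (a point): Centre of the keyhole on the top face of the block's 12 mm roof (53.5 mm above the table, 46 mm in +x from the seat), axes as the stage's. It clears 7.5 mm either side of the centre; the keyway, 7 mm wide, runs along +x out to 12.5 mm. 3 mm lead-in chamfer all round. A yellow stripe on the roof shows the keyway's direction.
- pin: Loose keyed pin, about 70 g. Origin: centre of the underside of its 32 mm collar (5 mm thick); z up, +x to the key. Below: 12 mm round shaft to z -21 mm (tip tapered), key 4 mm wide out to x 11, z -14..0. It starts upright in the dock, collar on the dock's top, turned anyhow. In place its origin is at keyhole, axes alike; it fits only that way round.
- pin_head (a point): Point in the pin's head bar, 27 mm above the pin's origin, axes as the pin's. The bar is x -15..15, y -6..6 mm (12 mm thick), z 5..38 mm from the pin's origin: pinch it across y from above. It is orange with its +x (key) end yellow; a yellow pointer on the collar points the same way, out to x 22 mm.
- dock: Fixed white block 60 x 60 x 40 mm (foot 76 x 76 x 6 mm) with a 25 mm square well in which the pin stands; origin on the table under the well's centre. Lift the pin straight up at least 25 mm to free it.
- vial_stage: Bystander: small capped vial, 20 mm across, 58 mm high, standing on the stage beside the retaining block. Origin at its foot.
- gauge_puck: Bystander: brass puck, 24 mm across, 16 mm high, on the stage near its mouth-side corner. Origin at its underside.
- bottle: Bystander: amber bottle 54 mm across, 130 mm high, on the table left of the stage. Origin at its foot.
- jar: Bystander: jar 58 mm across, 85 mm high, on the table right of the stage. Origin at its foot.
- vial_dock: Bystander: capped vial 22 mm across, 58 mm high, on the table about 55 mm from the dock's centre. Origin at its foot.
- dish_lid: Bystander: clear dish lid, 48 mm across, 10 mm high, lying on the table beside the carrier. Origin at its underside.
- driver: Bystander: red-handled screwdriver, 150 mm long, lying on the table, far right, beyond the jar.
- tip_box: Bystander: open green divided box 85 x 120 x 60 mm on the table, far left. Origin at its underside.
Not all that is in view belongs to the job. What is meant by the carrier is not pink or yellow, and is the smaller of those in its own colour.

How it is judged (in metres and radians):
On the way:
1. the carrier is fully home in the pocket under the retaining block (x of carrier in the frame of seat between -0.003 and 0.0025 m and y of carrier in the frame of seat between -0.003 and 0.003 m and z of carrier in the frame of seat below 0.0025 m and angle between the x axis of carrier and the x axis of seat, either way round below 0.08 rad), for 0.2 s.
At the end, for the whole second after the job is handed in: Carrier flat on the stage, toe fully home: within 3 mm of the seat along and across, 2.5 mm in height, square within 0.08 rad. Pin upright in the keyhole, key in the keyway, collar within 2.5 mm of the block's top, centred within 3.5 mm. Both at rest (all of step 1 and horizontal distance between pin and keyhole below 0.0035 m and z of pin in the frame of keyhole between -0.004 and 0.0025 m and angle between the x axis of pin and the x axis of keyhole, either way round below 0.2 rad and angle between pin's own z axis and vertical below 0.08 rad and linear speed of each of carrier, pin below 0.02 m/s); the robot touches nothing.
It fails at once if the carrier is tipped by more than 0.5 rad (angle between carrier's own z axis and vertical above 0.5 rad).
It fails at once if a vial or the puck is pushed more than 25 mm or knocked over (distance of any of vial_stage, gauge_puck, vial_dock from where it was at the start of the episode above 0.025 m or angle between any of vial_stage, vial_dock's own z axis and vertical above 0.5 rad).
It fails at once if the bottle, the jar or the green box is pushed more than 25 mm or knocked over (distance of any of bottle, jar, tip_box from where it was at the start of the episode above 0.025 m or angle between any of bottle, jar, tip_box's own z axis and vertical above 0.5 rad).
It fails at once if the dish lid or the screwdriver is pushed more than 25 mm (distance of any of dish_lid, driver from where it was at the start of the episode above 0.025 m).
It also fails if it takes over 67 s, if anything falls off the work surface, if the arm or the gripper's body presses on something with over 40 N, if the wrist force passes 120 N, or if a joint passes its speed limit or range.

## Working session

There is one attempt and no reset: what is moved stays moved. The work goes in short steps, Python scripts to look and compute and a shell command to move; the robot and the scene stay as the last step left them, time stands still between calls to the robot, and variables do not carry over. Pictures are saved under pics/ and viewed, at most 10 in all, crops included, and the job is handed in when it is done.

```bash
mkdir -p pics; cat > h.py <<'E'
import numpy as np,cv2
from plant import get_state,imaging,r,finder
def cal(n):
    c=imaging.get_calibration(n);K=np.array([[c['fx'],0,c['cx']],[0,c['fy'],c['cy']],[0,0,1.]])
    R,_=cv2.Rodrigues(np.array(c['rvec'],float));return K,R,np.array(c['tvec'],float).ravel()
def cloud(n,d):
    K,R,t=cal(n);v,u=np.indices(d.shape);P=np.stack([(u-K[0,2])/K[0,0]*d,(v-K[1,2])/K[1,1]*d,d],-1)
    W=(P-t)@R;W[d<=0]=np.nan;return W
def proj(n,X):
    K,R,t=cal(n);p=(np.asarray(X)@R.T+t)@K.T;return p[...,:2]/p[...,2:]
def save(f,im):cv2.imwrite('pics/'+f,cv2.cvtColor(im,cv2.COLOR_RGB2BGR))
E
python3 - <<'E'
from h import *
for n in('top','side'):
    im,d=imaging.capture(n);save(n+'0.png',im);np.savez(n+'0.npz',im=im,d=d)
    K,R,t=cal(n);print(n,K[0,0],-R.T@t,R[2],(d>0).mean())
    for q in('carrier','stage','pin','dock'):
        for o in finder.cut_out(n,q)[:4]:
            W=cloud(n,d)[o['region']];print(q,round(o['p'],2),o['pixel'],o['region'].sum(),np.nanmedian(W,0).round(3))
print(get_state())
E
```

```text
top 353.45284077751995 [ 0.31449198 -0.0271466   1.09667575] [ 0.12798903  0.01126737 -0.99171158] 0.9957326253255209
carrier 0.82 [410.0, 257.8] 1568 [ 0.266 -0.473  0.013]
carrier 0.68 [359.3, 205.7] 804 [ 0.404 -0.317  0.008]
carrier 0.66 [294.3, 230.5] 649 [ 0.336 -0.13   0.009]
carrier 0.65 [332.0, 257.1] 164 [ 0.263 -0.242  0.01 ]
stage 0.93 [260.9, 157.0] 3353 [ 0.562 -0.016  0.029]
stage 0.58 [144.8, 174.3] 56 [0.507 0.333 0.054]
dock 0.67 [141.8, 189.8] 544 [0.45  0.341 0.036]
dock 0.65 [325.2, 145.6] 413 [ 0.593 -0.219  0.082]
side 459.8654466208336 [-0.1966598  -0.93870276  0.79732666] [ 0.48753239  0.6926394  -0.53156639] 0.996185302734375
carrier 0.88 [306.4, 349.2] 2470 [ 0.26  -0.489  0.014]
carrier 0.78 [240.7, 248.6] 731 [ 0.338 -0.139  0.011]
carrier 0.75 [291.5, 282.0] 300 [ 0.367 -0.31   0.011]
carrier 0.71 [234.4, 297.9] 1050 [ 0.219 -0.275  0.01 ]
stage 0.73 [292.0, 279.8] 272 [ 0.367 -0.31   0.011]
dock 0.73 [193.4, 164.9] 332 [0.451 0.329 0.025]
dock 0.22 [211.1, 158.7] 89 [0.51  0.329 0.031]
{'time_s': 0.5, 'joints': array([-5.43674565e+01,  2.05468938e+01,  6.79445704e-01, -1.25077904e-03,
       -7.01359526e+01, -1.65063979e+01]), 'qd': array([ 0.00737888,  0.00812354,  0.05030956, -0.02322754,  0.06176746,
        0.0841234 ]), 'joint_torque': array([ 7.03654223e-04, -5.81798458e+01,  2.93067008e+01,  6.99707508e+00,
        1.18967050e-02, -5.00679801e-05]), 'tcp_pos': array([ 0.22112459, -0.63770241,  0.22653216]), 'eef_rot': array([ 1.79996405e+02,  1.61641445e-04, -1.60874279e+02]), 'contact_force': array([-1.27670849,  0.58781302,  0.79549044]), 'moment': array([0.03986003, 0.03740313, 0.02324598]), 'gripper_force': 0.0, 'gripper_width': 0.0875942512369576}
```

```bash
python3 -c "
import cv2
for n in('top','side'):
    a=cv2.imread(f'pics/{n}0.png');cv2.imwrite(f'pics/{n}0b.png',cv2.resize(a,(800,600),interpolation=cv2.INTER_CUBIC))"
```

```text
(no output)
```

View pics/top0b.png

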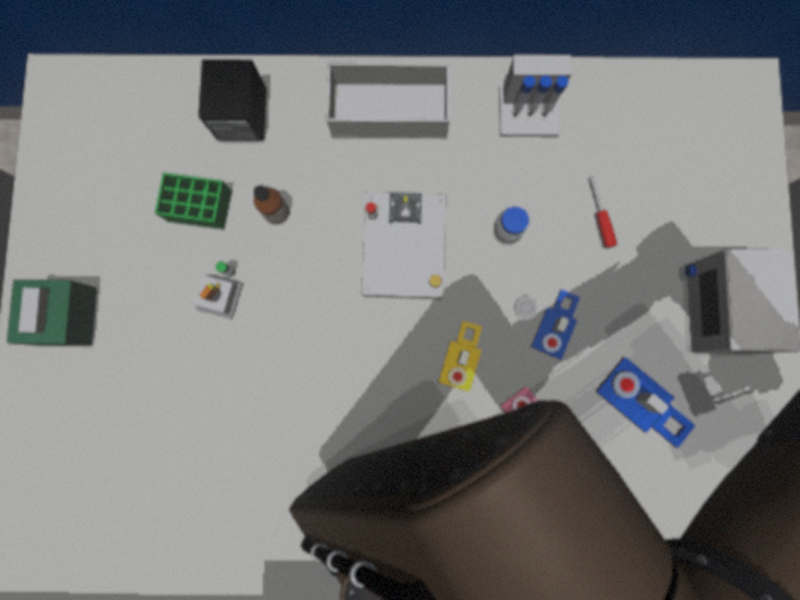

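View pics/side0b.png

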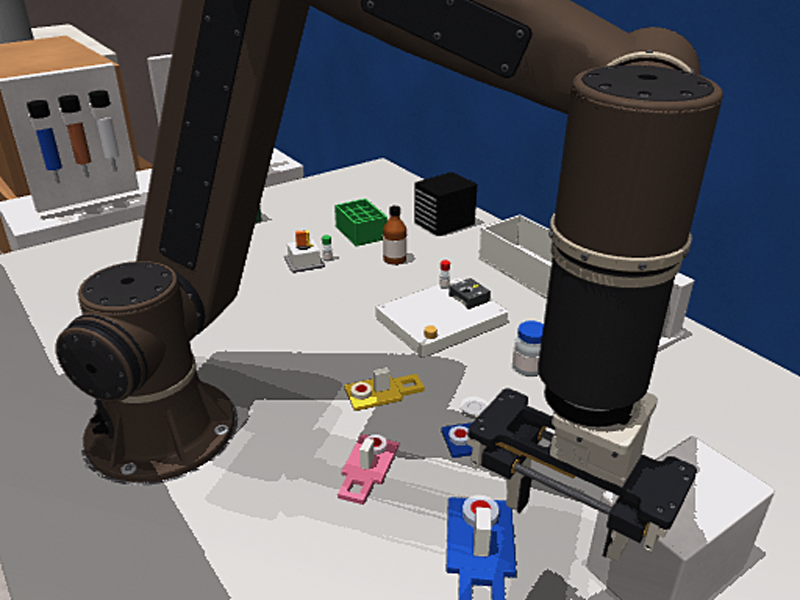

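The top view shows the small blue carrier at about (355,207) in 512-px coordinates, beside the lid at (336,196). The larger blue look-alike is at (412,257). The stage is at (259,157), with the block at (259,133), the puck at (278,180) and the red vial at (237,133). The dock and pin are at (137,187), with a green vial at (143,171).

```bash
python3 - <<'E'
from h import *
t=np.load('top0.npz')['im'];s=np.load('side0.npz')['im']
def c(a,x,y,w,h,W=400,H=300):return cv2.resize(a[y:y+h,x:x+w],(W,H),interpolation=cv2.INTER_NEAREST)
a=np.vstack([np.hstack([c(t,225,115,64,84,230,300),c(t,325,180,60,60,300,300),c(t,115,158,48,54,270,300)]),np.hstack([c(s,235,160,92,69),c(s,170,140,60,45)])])
save('c1.png',a)
W=cloud('top',np.load('top0.npz')['d'])
for u,v in[(260,133),(262,160),(355,207),(350,220),(362,208),(137,187),(132,187)]:print(u,v,W[v,u].round(4))
E
```

```text
260 133 [ 0.6328 -0.02    0.046 ]
262 160 [ 0.5521 -0.0271  0.0296]
355 207 [ 0.4116 -0.3132  0.0155]
350 220 [ 0.3714 -0.2959  0.0205]
362 208 [ 0.4059 -0.3252  0.0482]
137 187 [0.4605 0.3462 0.0527]
132 187 [0.4572 0.3529 0.075 ]
```

View pics/c1.png

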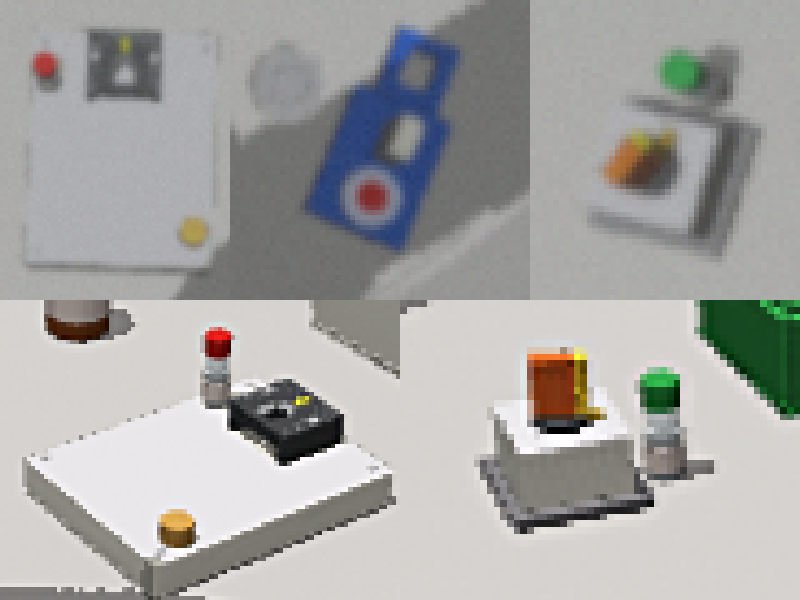

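```bash
cat >> h.py <<'E'
from scipy.optimize import minimize
def box(x0,x1,y0,y1,z0,z1):return np.array([[x,y,z] for x in(x0,x1) for y in(y0,y1) for z in(z0,z1)],float)/1000
def cyl(x,y,rad,z0,z1):a=np.linspace(0,2*np.pi,24);return np.array([[x+rad*np.cos(b),y+rad*np.sin(b),z] for b in a for z in(z0,z1)])/1000
S=8
def render(n,parts,p,win):
    x0,y0,w,h=win;m=np.zeros((h*S,w*S),np.float32);c,s=np.cos(p[3]),np.sin(p[3]);R=np.array([[c,-s,0],[s,c,0],[0,0,1]])
    for P,v in parts:
        q=(proj(n,P@R.T+p[:3])-[x0-.5,y0-.5])*S
        cv2.fillConvexPoly(m,cv2.convexHull(np.round(q).astype(np.int32)),v)
    m=cv2.resize(m,(w,h),interpolation=cv2.INTER_AREA);return cv2.GaussianBlur(m,(0,0),.6)
def fit(obs,parts,p0,free=(0,1,3)):
    # obs: list of (camera, softmask full-size, window)
    p0=np.array(p0,float);free=list(free)
    def f(q):
        p=p0.copy();p[free]+=q
        return sum(((render(n,parts,p,w)-cv2.GaussianBlur(M,(0,0),.5)[w[1]:w[1]+w[3],w[0]:w[0]+w[2]])**2).sum() for n,M,w in obs)
    st=np.array([.15 if k==3 else .008 for k in free]);N=len(free)
    b=None
    for sg in(1,-1):
        o=minimize(f,np.zeros(N),method='Nelder-Mead',options=dict(initial_simplex=np.vstack([np.zeros(N),np.diag(st*sg)]),xatol=1e-5,fatol=1e-4))
        if b is None or o.fun<b.fun:b=o
    p=p0.copy();p[free]+=b.x;return p,b.fun
def blue(im):a=im.astype(np.float32);return np.clip((a[...,2]-a[...,0]-15)/70,0,1)
def orange(im):a=im.astype(np.float32);return np.clip((a[...,0]-a[...,2]-20)/80,0,1)
def dark(im):return np.clip((150-im.max(2).astype(np.float32))/70,0,1)
HANDLE=(box(-14,12,-7,7,9,48),0.);DISH=(cyl(-38,0,18,9,19),0.)
CAR=[(box(-60,26,-32,32,0,9),1.),(box(26,70,-20,20,0,9),1.),(box(36.5,60.5,-9.5,9.5,8,9),0.),DISH,HANDLE]
PIN=[(box(-15,15,-6,6,5,38),1.),(box(10,22,-1.5,1.5,5,6),1.)]
BLK=[(box(28,84,-31.5,31.5,0,23.5),1.)]
E
python3 - <<'E'
from h import *
T=np.load('top0.npz');Sd=np.load('side0.npz');t,s=T['im'],Sd['im']
W=cloud('top',T['d']);m=(W[...,2]>.022)&(W[...,2]<.04)&(abs(W[...,0]-.56)<.16)&(abs(W[...,1]+.01)<.13)
(cx,cy),(w,h),a=cv2.minAreaRect((W[m][:,:2]*1000).astype(np.float32));print('slab',cx,cy,w,h,a,np.median(W[m][:,2]))
M={'top':dark(t),'side':dark(s)};wt=('top',M['top'],(245,118,30,28));ws=('side',M['side'],(284,174,34,34))
for o in([wt],[ws],[wt,ws]):print('blk',*[x.round(4) if k==0 else round(x,2) for k,x in enumerate(fit(o,BLK,[.57,-.016,.03,-.03]))])
print('blk z',fit([wt,ws],BLK,[.57,-.016,.03,-.03],(0,1,2,3)))
wt=('top',orange(t),(122,178,26,18));ws=('side',orange(s),(185,145,22,20))
for y in(-.5,-.9,-1.3):
  for o in([wt],[ws],[wt,ws]):print('pin',*fit(o,PIN,[.45,.34,.04,y]))
print('pin z',fit([wt,ws],PIN,[.45,.34,.04,-.9],(0,1,2,3)))
wt=('top',blue(t),(330,180,50,52))
for y in(-.3,-.6):print('car',*fit([wt],CAR,[.395,-.315,.0,y]))
E
```

```text
slab 565.6045532226562 -15.022392272949219 160.11544799804688 210.34986877441406 88.55252838134766 0.028730468839072158
blk [ 0.5798 -0.0151  0.03   -0.032 ] 75.59
blk [ 0.5831 -0.0155  0.03   -0.0193] 39.51
blk [ 0.5813 -0.0163  0.03   -0.0151] 121.95
blk z (array([ 0.58086858, -0.01571357,  0.03129545, -0.0281322 ]), np.float64(120.66825103759766))
pin [ 0.46271227  0.35589523  0.04       -0.50437768] 25.899003982543945
pin [ 0.46443758  0.35629305  0.04       -0.83408638] 3.7395288944244385Traceback (most recent call last):
  File "<stdin>", line 10, in <module>
  File "h.py", line 31, in fit
    o=minimize(f,np.zeros(N),method='Nelder-Mead',options=dict(initial_simplex=np.vstack([np.zeros(N),np.diag(st*sg)]),xatol=1e-5,fatol=1e-4))
    res = _minimize_neldermead(fun, x0, args, callback, bounds=bounds,
                               **options)
    fxcc = func(xcc)
    fx = function(np.copy(x), *(wrapper_args + args))
  File "h.py", line 27, in f
    return sum(((render(n,parts,p,w)-cv2.GaussianBlur(M,(0,0),.5)[w[1]:w[1]+w[3],w[0]:w[0]+w[2]])**2).sum() for n,M,w in obs)
  File "h.py", line 27, in <genexpr>
    return sum(((render(n,parts,p,w)-cv2.GaussianBlur(M,(0,0),.5)[w[1]:w[1]+w[3],w[0]:w[0]+w[2]])**2).sum() for n,M,w in obs)
                 ~~~~~~^^^^^^^^^^^^^
  File "h.py", line 19, in render
    q=(proj(n,P@R.T+p[:3])-[x0-.5,y0-.5])*S
       ~~~~^^^^^^^^^^^^^^^
  File "h.py", line 10, in proj
    K,R,t=cal(n);p=(np.asarray(X)@R.T+t)@K.T;return p[...,:2]/p[...,2:]
          ~~~^^^
  File "h.py", line 4, in cal
    c=imaging.get_calibration(n);K=np.array([[c['fx'],0,c['cx']],[0,c['fy'],c['cy']],[0,0,1.]])
ValueError: time passes only in moves, steps and waits
```

```bash
sed -i 's/^def cal(n)/import functools\n@functools.lru_cache(None)\ndef cal(n)/' h.py
python3 - <<'E'
from h import *
T=np.load('top0.npz');Sd=np.load('side0.npz');t,s=T['im'],Sd['im']
def pr(n,o):print(n,o[0].round(4),round(float(o[1]),1))
wt=('top',orange(t),(122,178,26,18));ws=('side',orange(s),(185,145,22,20))
for y in(-.6,-.9,-1.2):
  for o in([wt],[ws],[wt,ws]):pr('pin',fit(o,PIN,[.46,.355,.04,y]))
pr('pin z',fit([wt,ws],PIN,[.46,.355,.04,-.85],(0,1,2,3)))
wt=('top',blue(t),(330,180,50,52))
for y in(-.3,-.6):pr('car',fit([wt],CAR,[.395,-.315,.0,y]))
E
```

```text
pin [ 0.4629  0.3554  0.04   -0.6604] 25.4
pin [ 0.4643  0.3568  0.04   -0.4984] 2.2
pin [ 0.4632  0.3553  0.04   -0.5623] 29.1
pin [ 0.4619  0.3555  0.04   -0.6943] 25.0
pin [ 0.4644  0.3567  0.04   -0.5351] 2.2
pin [ 0.4636  0.3555  0.04   -0.7875] 29.3
pin [ 0.4621  0.356   0.04   -0.6542] 25.2
pin [ 0.4645  0.3568  0.04   -0.4912] 2.2
pin [ 0.4636  0.3559  0.04   -0.5705] 29.3
pin z [ 0.4632  0.3553  0.0412 -0.7831] 29.7
car [ 0.4101 -0.3198  0.     -0.4027] 38.2
car [ 0.4099 -0.3198  0.     -0.4028] 38.4
```

```bash
python3 -m handwheel '[[0.4,2,6,0,-10],[0.4,4,12,0,-20],[0.4,8,18,0,-30],[0.4,13,24,0,-42.2],[0.4,18.8,29,-2,-42.2],[0.4,18.8,31.85,-6,-42.2],[0.4,18.8,31.85,-9,-42.2],[0.4,18.8,31.85,-9,-42.2]]' 20
```

```text
time_s: 1.5
tcp_pos: [0.4079, -0.3172, 0.134]
eef_rot: [180.0, -0.3, 157.1]
contact_force: [-0.0, 0.0, 1.5]
gripper_width: 0.0519
gripper_force: 0.0
```

```bash
python3 - <<'E'
from h import *
print(get_state()['tcp_pos'].round(4),get_state()['eef_rot'].round(2))
s,d=imaging.capture('side');print(proj('side',[.41,-.32,.0]),proj('side',get_state()['tcp_pos']))
c=proj('side',[.41,-.32,.0]).astype(int);w=(c[0]-36,c[1]-22,72,60)
o=fit([('side',blue(s),w)],CAR,[.41,-.32,0,-.403]);print(o)
m=s.copy();R=render('side',CAR,o[0],w)
k=m[w[1]:w[1]+w[3],w[0]:w[0]+w[2]].copy();g=(np.stack([R]*3,-1)*255).astype(np.uint8)
g[...,1]=blue(s)[w[1]:w[1]+w[3],w[0]:w[0]+w[2]]*255
save('s1.png',cv2.resize(np.hstack([s[w[1]-40:w[1]+60,w[0]-20:w[0]+80],np.pad(g,((0,40),(0,28),(0,0)))]),None,fx=4,fy=4,interpolation=0))
E
```

```text
[ 0.4079 -0.3172  0.134 ] [180.    -0.31 157.05]
[307.67358568 281.0508016 ] [310.71752351 237.62766185]
(array([ 0.41418716, -0.31864692,  0.        , -0.4058322 ]), np.float64(57.1826171875))
```

View pics/s1.png

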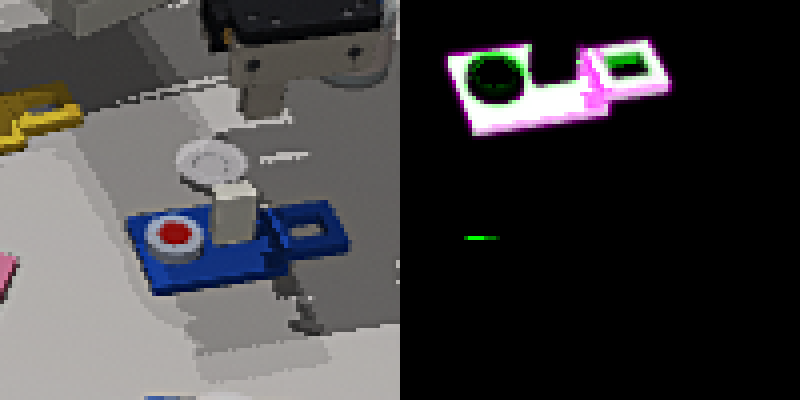

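The side view agrees with the top fit: carrier at about (0.412, -0.319), yaw about -23.2°, with the open finger clear of the lid. Next I descend and grip.

```bash
python3 -m handwheel '[[0.4,0.2,0,-4,0],[0.4,0.2,0,-8,0],[0.4,0.2,0,-11,0],[0.4,0.2,0,-12.0,0],[0.4,0.2,0,-12.0,0],[0.9,0.2,0,-12.0,0],[0.9,0.2,0,-12.0,0],[0.9,0.2,0,-12.0,0]]' 40
```

```text
time_s: 2.55
tcp_pos: [0.4116, -0.3193, 0.0173]
eef_rot: [180.0, 0.1, 156.9]
contact_force: [0.2, 0.2, -0.1]
gripper_width: 0.0278
gripper_force: 0.0
```

```bash
python3 -m handwheel '[[0.9,0,0,0,0],[0.9,0,0,0,0],[0.9,0,0,0,0],[0.9,0,0,0,0]]' 40
```

```text
time_s: 3.05
tcp_pos: [0.4113, -0.3192, 0.0168]
eef_rot: [180.0, 0.0, 156.9]
contact_force: [-1.6, 2.8, 5.3]
gripper_width: 0.0139
gripper_force: 40.0
```

```bash
python3 -m handwheel '[[0.9,0,0,1,0],[0.9,0,0,3.5,0],[0.9,0,0,7,0],[0.9,0,0,11,0],[0.9,1,4,11,4],[0.9,3,8,11,8],[0.9,5,13,11,12],[0.9,7,18,11,16]]' 40
python3 -m handwheel '[[0.9,2,4,0,3],[0.9,3.5,8,0,5.6],[0.9,4.6,11,-2,5.6],[0.9,5.07,12.5,-4,5.6],[0.9,5.07,12.5,-6,5.6],[0.9,5.07,12.5,-6,5.6],[0.9,5.07,12.5,-6,5.6]]' 40
python3 - <<'E'
from h import *
print(get_state()['tcp_pos'].round(4),get_state()['eef_rot'].round(2))
for n in('side','top'):
    s,d=imaging.capture(n);np.savez(n+'1.npz',im=s,d=d)
save('c2.png',cv2.resize(np.load('side1.npz')['im'][130:270,200:387],(800,600)))
E
```

```text
time_s: 4.05
tcp_pos: [0.4813, -0.1378, 0.127]
eef_rot: [180.0, 0.0, 173.0]
contact_force: [1.3, -0.8, -0.7]
gripper_width: 0.0138
gripper_force: 40.0
time_s: 4.92
tcp_pos: [0.5321, -0.0144, 0.0673]
eef_rot: [-180.0, 0.0, 178.5]
contact_force: [0.4, -0.5, -1.2]
gripper_width: 0.0135
gripper_force: 40.0
[ 0.5321 -0.0144  0.0673] [-1.8000e+02  3.0000e-02  1.7852e+02]
```

View pics/c2.png

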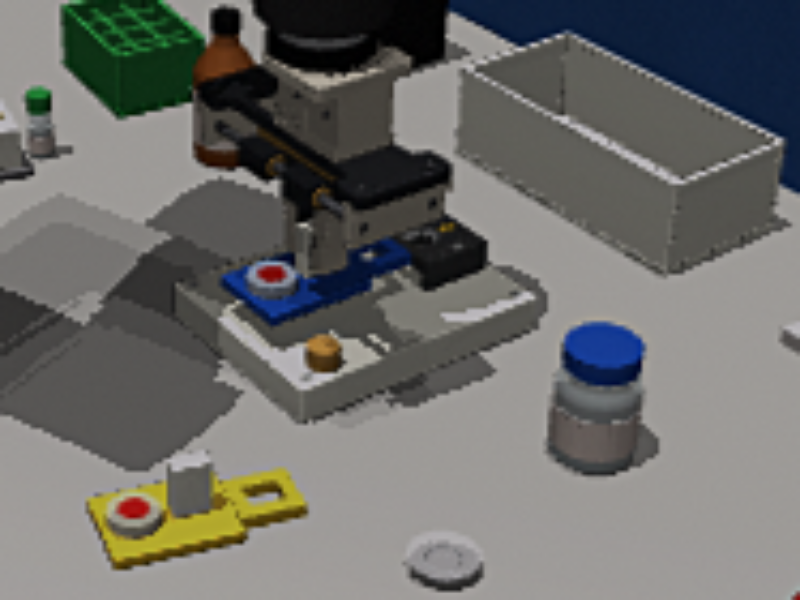

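The carrier is held level above the slab, its toe just short of the block. I now fit the carrier's position relative to the block in the same side view.

```bash
python3 - <<'E'
from h import *
F=[(box(-11,9,-30,-7,17,90),0.),(box(-11,9,7,30,17,90),0.)]
s=np.load('side1.npz')['im'];w=(246,180,52,30)
for z in(.0505,):
    for y in(.0,-.05):
        o=fit([('side',blue(s),w)],CAR+F,[.532,-.0144,z,y]);print(o)
o=fit([('side',blue(s),w)],CAR+F,[.532,-.0144,.05,-.026],(0,1,2,3));print(o)
E
```

```text
(array([ 0.53586016, -0.01226004,  0.0505    , -0.00933661]), np.float64(48.1683349609375))
(array([ 0.53563898, -0.01212573,  0.0505    , -0.007735  ]), np.float64(48.20623016357422))
(array([ 0.53594506, -0.01166435,  0.0499703 , -0.00283404]), np.float64(48.390926361083984))
```

```bash
python3 -m handwheel '[[0.9,0,0,-0.8,0],[0.9,0,0,-1.5,0],[0.9,0,0,-1.9,0],[0.9,0,0,-2.0,0],[0.9,0,0,-2.0,0],[0.9,0,0,-2.0,0]]' 40
python3 -m handwheel '[[0.9,0,0,-0.05,0],[0.9,0,0,-0.1,0],[0.9,0,0,-0.1,0]]' 40
```

```text
time_s: 5.78
tcp_pos: [0.5317, -0.0144, 0.0468]
eef_rot: [-180.0, -0.0, 178.5]
contact_force: [-3.3, -0.7, 4.7]
gripper_width: 0.0139
gripper_force: 40.0
time_s: 6.15
tcp_pos: [0.5317, -0.0144, 0.0467]
eef_rot: [-180.0, 0.0, 178.6]
contact_force: [-7.1, 0.6, 15.7]
gripper_width: 0.0136
gripper_force: 40.0
```

```bash
python3 -m handwheel '[[0.9,0.4,-0.01,0.1,0],[0.9,0.9,-0.02,0.1,0],[0.9,1.4,-0.04,0.1,0],[0.9,1.9,-0.05,0.1,0],[0.9,2.2,-0.06,0.1,0],[0.9,2.2,-0.06,0.1,0]]' 40
python3 -m handwheel '[[0.9,0.4,-0.01,0,0],[0.9,0.8,-0.02,0,0],[0.9,1.2,-0.03,0,0],[0.9,1.6,-0.04,0,0],[0.9,1.9,-0.05,0,0],[0.9,1.9,-0.05,0,0]]' 40
```

```text
time_s: 6.9
tcp_pos: [0.5536, -0.0152, 0.0468]
eef_rot: [-180.0, -0.1, 178.5]
contact_force: [-5.0, -1.0, 8.5]
gripper_width: 0.0135
gripper_force: 40.0
time_s: 7.65
tcp_pos: [0.5725, -0.0156, 0.0468]
eef_rot: [-180.0, -0.1, 178.5]
contact_force: [-5.8, -0.8, 8.6]
gripper_width: 0.0138
gripper_force: 40.0
```

Smooth so far, with no side force. I push on until it touches the back.

```bash
python3 -m handwheel '[[0.9,0.1,0,0,0],[0.9,0.2,0,0,0],[0.9,0.3,-0.01,0,0],[0.9,0.4,-0.01,0,0],[0.9,0.5,-0.01,0,0],[0.9,0.5,-0.01,0,0]]' 40
python3 -m handwheel '[[0.9,0.1,0,0,0],[0.9,0.2,0,0,0],[0.9,0.3,-0.01,0,0],[0.9,0.3,-0.01,0,0]]' 40
```

```text
time_s: 8.4
tcp_pos: [0.5771, -0.0158, 0.0468]
eef_rot: [-180.0, -0.1, 178.5]
contact_force: [-6.2, -0.2, 9.2]
gripper_width: 0.0136
gripper_force: 40.0
time_s: 8.9
tcp_pos: [0.5802, -0.0158, 0.0468]
eef_rot: [-180.0, -0.1, 178.5]
contact_force: [-6.6, 0.3, 9.4]
gripper_width: 0.014
gripper_force: 40.0
```

```bash
python3 -m handwheel '[[0.9,0.1,0,0,0],[0.9,0.2,0,0,0],[0.9,0.2,0,0,0]]' 40
python3 -m handwheel '[[0.9,0.1,0,0,0],[0.9,0.2,0,0,0],[0.9,0.2,0,0,0]]' 40
```

```text
time_s: 9.28
tcp_pos: [0.5809, -0.0158, 0.0468]
eef_rot: [-180.0, -0.2, 178.5]
contact_force: [-11.9, 1.8, 14.4]
gripper_width: 0.0137
gripper_force: 40.0
time_s: 9.65
tcp_pos: [0.5809, -0.0159, 0.0467]
eef_rot: [-179.9, -0.4, 178.5]
contact_force: [-18.6, 5.3, 20.0]
gripper_width: 0.0137
gripper_force: 40.0
```

```bash
python3 -m handwheel '[[0.9,-0.2,0,0.05,0],[0.9,-0.35,0,0.05,0],[0.9,-0.35,0,0.05,0],[0.6,-0.35,0,0.05,0],[0.6,-0.35,0,0.05,0],[0.6,-0.35,0,0.05,0],[0.6,-0.35,0,0.05,0],[0.6,-0.35,0,0.05,0]]' 40
python3 -m handwheel '[[0.6,0,0,2,0],[0.6,0,0,5,0],[0.6,0,0,9,0],[0.6,-2,6,13,-6],[0.6,-4,12,15,-12],[0.6,-6,18,15,-18],[0.6,-6,20,15,-18],[0.6,-6,20,15,-18]]' 40
python3 - <<'E'
from h import *
for n in('side','top'):
    s,d=imaging.capture(n);np.savez(n+'2.npz',im=s,d=d)
s=np.load('side2.npz')['im'];t=np.load('top2.npz')['im']
save('c3.png',np.hstack([cv2.resize(s[140:220,230:330],(500,400),interpolation=0),cv2.resize(t[110:200,230:300],(300,400),interpolation=0)]))
w=(245,172,75,40)
B=(box(28,84,-31.5,31.5,0,23.5),0.)
for p in([.58,-.0155,.03,-.026],):
    print('side',fit([('side',blue(s),w)],CAR+[B],p))
    wt=('top',blue(t),(238,120,45,55));print('top',fit([wt],CAR+[B],p))
wt=('top',dark(t),(245,118,30,28));ws=('side',dark(s),(284,174,34,34))
print('blk',fit([wt],BLK,p),fit([ws],BLK,p))
E
```

```text
time_s: 10.65
tcp_pos: [0.5814, -0.0155, 0.0471]
eef_rot: [180.0, 0.0, 178.5]
contact_force: [0.3, 0.9, 0.3]
gripper_width: 0.035
gripper_force: 0.0
time_s: 11.65
tcp_pos: [0.5209, 0.1868, 0.1974]
eef_rot: [180.0, 0.0, 160.7]
contact_force: [0.6, -0.9, -0.2]
gripper_width: 0.035
gripper_force: 0.0
side (array([ 0.58676274, -0.01236894,  0.03      ,  0.00725633]), np.float64(27.375539779663086))
top (array([ 0.58040855, -0.0169073 ,  0.03      , -0.02764355]), np.float64(9.335615158081055))
blk (array([ 0.57828997, -0.01542403,  0.03      , -0.02767581]), np.float64(77.9376220703125)) (array([ 0.58097599, -0.0204433 ,  0.03      ,  0.07400371]), np.float64(158.074951171875))
```

View pics/c3.png

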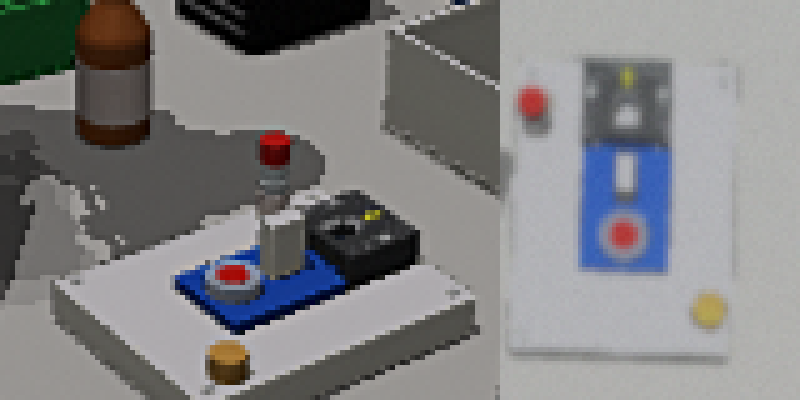

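The side view shows the carrier flat and home, with its plate edge against the block. The keyhole is visible on the block's roof and the vial and puck are undisturbed. Next is the pin.

```bash
python3 - <<'E'
from h import *
def pr(n,o):print(n,o[0].round(4),round(float(o[1]),1))
s=np.load('side2.npz')['im'];t=np.load('top2.npz')['im']
s0=np.load('side0.npz')['im'];t0=np.load('top0.npz')['im']
wt=('top',orange(t),(122,178,26,18));ws=('side',orange(s),(185,145,22,20))
wt0=('top',orange(t0),(122,178,26,18));ws0=('side',orange(s0),(185,145,22,20))
p=[.4635,.356,.04,-.6]
print(orange(t)[178:196,122:148].sum(),orange(t0)[178:196,122:148].sum(),orange(s)[145:165,185:207].sum(),orange(s0)[145:165,185:207].sum())
for k,o in dict(t=[wt],s=[ws],t0=[wt0],s0=[ws0]).items():pr(k,fit(o,PIN,p))
# yellow minus orange direction from top
for n,a in(('top',t0),('side',s0)):
    m=orange(a)>.5;v,u=np.nonzero(m);k=(u>120)&(u<210)&(v>140)&(v<200);h=cv2.cvtColor(a,cv2.COLOR_RGB2HSV)[v[k],u[k],0]
    print(n,np.c_[u[k],v[k]][h>22].mean(0),np.c_[u[k],v[k]][h<=18].mean(0))
E
```

```text
44.2125 43.7 59.949997 85.875
t [ 0.4612  0.3567  0.04   -0.7033] 24.6
s [ 0.4653  0.3575  0.04   -0.4829] 9.8
t0 [ 0.4624  0.3553  0.04   -0.7832] 25.4
s0 [ 0.4645  0.3564  0.04   -0.5113] 2.2
top [135.25 182.75] [131.  186.7]
side [196.9375 152.25  ] [192.09836066 151.8852459 ]
```

```bash
python3 -m handwheel '[[0.55,-2,6,0,-8],[0.55,-4,12,0,-15.6],[0.55,-5.76,16.94,-2,-15.6],[0.55,-5.76,16.94,-6,-15.6],[0.55,-5.76,16.94,-9,-15.6],[0.55,-5.76,16.94,-9,-15.6],[0.55,-5.76,16.94,-9,-15.6]]' 30
python3 - <<'E'
from h import *
print(get_state()['tcp_pos'].round(4),get_state()['eef_rot'].round(2))
s,d=imaging.capture('side');save('c4.png',cv2.resize(s[120:180,160:240],(800,600),interpolation=0))
E
```

```text
time_s: 12.62
tcp_pos: [0.4811, 0.3403, 0.1063]
eef_rot: [179.6, -2.6, 146.9]
contact_force: [0.6, 0.5, 0.4]
gripper_width: 0.0393
gripper_force: 0.0
[0.4811 0.3403 0.1063] [179.6   -2.65 146.88]
```

View pics/c4.png

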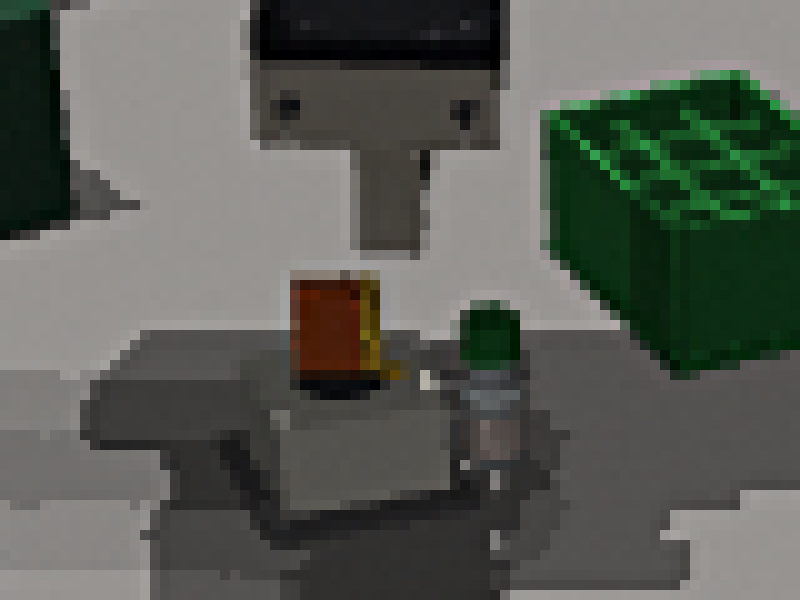

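The gripper is still on its way: its finger is right of the pin bar, and the pin stands upright with its yellow end to the right. I let it settle.

```bash
python3 -m handwheel '[[0.55,0,0,0,0],[0.55,0,0,0,0]]' 30; python3 -c "
from h import *
print(get_state()['joints'].round(1))"
```

```text
time_s: 12.92
tcp_pos: [0.4804, 0.3408, 0.1061]
eef_rot: [179.6, -2.7, 146.9]
contact_force: [0.0, 0.8, 0.5]
gripper_width: 0.0392
gripper_force: 0.0
[  52.5   18.9  -17.5   -3.4  -53.4 -173.6]
```

```bash
python3 -m handwheel '[[0.55,0,0,1,10],[0.55,0,0,1,20],[0.55,0,0,1,30],[0.55,0,0,1,40],[0.55,0,0,1,50],[0.55,0,0,1,60],[0.55,0,0,1,70],[0.55,0,0,1,80]]' 30; python3 -m handwheel '[[0.55,0,0,0,10],[0.55,0,0,0,20],[0.55,0,0,0,30],[0.55,0,0,0,40],[0.55,0,0,0,50],[0.55,0,0,0,60],[0.55,0,0,0,70],[0.55,0,0,0,80]]' 30;  python3 -m handwheel '[[0.55,0,0,0,10],[0.55,0,0,0,18],[0.55,0,0,0,18],[0.55,0,0,0,18]]' 30
```

```text
time_s: 13.92
tcp_pos: [0.4802, 0.3407, 0.1156]
eef_rot: [179.7, -2.6, -132.7]
contact_force: [-0.1, 0.3, -0.0]
gripper_width: 0.0395
gripper_force: 0.0
time_s: 14.92
tcp_pos: [0.4801, 0.3407, 0.1156]
eef_rot: [179.7, -2.7, -52.7]
contact_force: [0.6, -0.5, -0.7]
gripper_width: 0.0392
gripper_force: 0.0
time_s: 15.42
tcp_pos: [0.4801, 0.3407, 0.1154]
eef_rot: [179.7, -2.7, -35.3]
contact_force: [-0.0, -0.2, -0.9]
gripper_width: 0.0394
gripper_force: 0.0
```

```bash
python3 -m handwheel '[[0.55,-0.8,0.7,0,0],[0.55,-1.6,1.5,0,0],[0.55,-1.6,1.5,-1,0],[0.55,-1.6,1.5,-1,0]]' 30; python3 -c "
from h import *
print(get_state()['joints'].round(1))"
```

```text
time_s: 15.92
tcp_pos: [0.4633, 0.3551, 0.1039]
eef_rot: [179.5, -2.7, -35.1]
contact_force: [0.2, 0.2, 0.7]
gripper_width: 0.0395
gripper_force: 0.0
[ 58.4  18.1 -21.9   3.4 -50.7  -5.7]
```

```bash
python3 -m handwheel '[[0.55,0,0.05,-2,0],[0.55,0,0.05,-4,0],[0.55,0,0.05,-5.3,0],[0.55,0,0.05,-5.3,0],[0.9,0,0.05,-5.3,0],[0.9,0,0.05,-5.3,0],[0.9,0,0.05,-5.3,0],[0.9,0,0.05,-5.3,0]]' 40
python3 -m handwheel '[[0.9,0,0,0,0],[0.9,0,0,0,0]]' 40
```

```text
time_s: 16.92
tcp_pos: [0.4642, 0.3562, 0.0526]
eef_rot: [179.7, -2.7, -35.1]
contact_force: [-0.3, -0.5, 2.4]
gripper_width: 0.012
gripper_force: 40.0
time_s: 17.18
tcp_pos: [0.4641, 0.3562, 0.0525]
eef_rot: [179.7, -2.7, -35.1]
contact_force: [-1.1, -0.9, 6.3]
gripper_width: 0.012
gripper_force: 40.0
```

```bash
python3 -m handwheel '[[0.9,0,0,1.5,0],[0.9,0,0,4,0],[0.9,0,0,8,0],[0.9,0,0,13,0],[0.9,1.5,-4,13,5],[0.9,3,-8,13,10],[0.9,5,-13,13,15],[0.9,7,-18,13,20]]' 40
python3 -m handwheel '[[0.9,2,-4,0,5],[0.9,4,-8,0,10],[0.9,6,-12,0,13.6],[0.9,8,-16,0,13.6],[0.9,9.3,-19.3,-2,13.6],[0.9,9.3,-19.3,-5.5,13.6],[0.9,9.3,-19.3,-7.5,13.6],[0.9,9.3,-19.3,-7.5,13.6]]' 40
python3 -m handwheel '[[0.9,0,0,0,0],[0.9,0,0,0,0]]' 40
python3 - <<'E'
from h import *
print(get_state()['tcp_pos'].round(4),get_state()['eef_rot'].round(2))
for n in('side','top'):
    s,d=imaging.capture(n);np.savez(n+'3.npz',im=s,d=d)
s=np.load('side3.npz')['im'];save('c5.png',cv2.resize(s[145:210,250:335],(785,600),interpolation=0))
E
```

```text
time_s: 18.18
tcp_pos: [0.5344, 0.1747, 0.183]
eef_rot: [179.7, -2.7, -14.9]
contact_force: [0.3, 0.6, -0.9]
gripper_width: 0.0113
gripper_force: 40.0
time_s: 19.18
tcp_pos: [0.6259, -0.0174, 0.106]
eef_rot: [179.6, -2.5, -1.5]
contact_force: [-0.0, -0.6, -0.1]
gripper_width: 0.0115
gripper_force: 40.0
time_s: 19.42
tcp_pos: [0.6278, -0.0166, 0.1086]
eef_rot: [179.7, -2.8, -1.5]
contact_force: [0.4, 0.2, -0.7]
gripper_width: 0.012
gripper_force: 40.0
[ 0.6278 -0.0166  0.1086] [179.69  -2.8   -1.46]
```

View pics/c5.png

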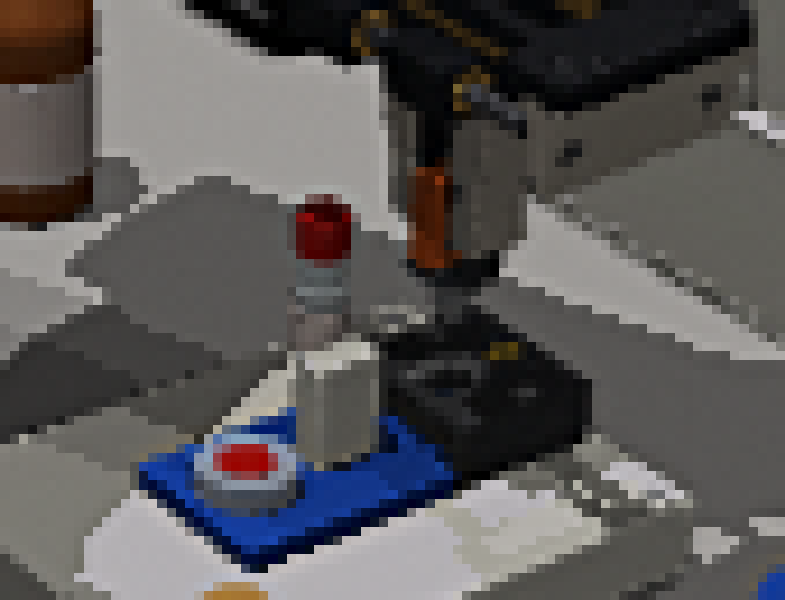

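The pin is held upright above the block: collar at about (299,175), hole at about (299,186), yellow stripe at about (305,183). I compare these with the predicted projections.

```bash
python3 - <<'E'
from h import *
k=np.array([.6265,-.0169,.0535]);p=np.array([.627,-.0167,.0961])
for n,X in(('hole',k),('hole+12x',k+[.012,0,0]),('hole+x1cm',k+[.01,0,0]),('hole+y1cm',k+[0,.01,0]),('collar',p),('tip',p-[0,0,.021])):print(n,proj('side',X).round(2))
s=np.load('side3.npz')['im'];a=s[160:200,284:320].max(2);print('\n'.join(' '.join('%3d'%v for v in r) for r in a))
E
```

```text
hole [297.35 185.4 ]
hole+12x [300.29 184.25]
hole+x1cm [299.8  184.44]
hole+y1cm [295.29 184.04]
collar [298.17 173.46]
tip [297.8  179.35]
156 156 156 157 156 156 159 171  72  49  70  17   4   3   9  58  59  57  66  64  65  67  64  75  77  74  74  47  40  67  71  70  69  70  69  69
155 157 156 157 157 157 159 168  92  56  57  14   3   5  22  58  59  57  73  67  65  64  65  74  80  72  61  20  24  67  70  70  68  69  67  67
157 156 157 157 157 156 159 170  93  58  82  21   0  23  40  58  59  53  67  66  65  65  64  75  80  72  41  36  67  72  69  69  68  67  65  80
156 156 156 157 157 157 158 168  94  53  78  98  70  65  54  58  60  58  65  65  64  65  65  76  81  71  70  67  70  69  68  65  79  80  94  97
158 158 157 156 157 157 158 170  73  50  58  61  63 131  44  54  58  62  57  65  65  66  52  52  76  70  69  64  67  65  79  95  96  97  97  96
168 169 165 161 158 156 159 171  72  50  56  58  56  79  22  25  54  70  66  65  65  66  64  42  76  66  63  75  79  94  96  98  96  96  95  97
107  82 131 166 163 158 158 169  69  47  55  59  66  77  23  35  55  69  65  65  66  62  81 126
[... 4100 characters left out ...]
 112 115 115 114 111 111 113 117 141  63  19  17  14  13   7   2  32  48 110  79  72  73  71  69  86 122 118 181 189 190 167
141 141 142 139 142 140 139 113 111 112 114 114 118 126 116  35   7   1   0  35  97 105 106 110 106 108  73  65  63  84  85 189 198 191 186 189
139 138 139 138 137 137 138 139 114 114 120 138  81  53  51   3  20  75 189 197 197 113  93  96  96  96 123  72 176  87  81  92  87 181 190 189
138 136 136 136 137 139 141 151 164 102  55  52  42  44  41  90 188 192 189 186 187 185 189 123 179 195 112  92  93 176  90  82  81  87 189 154
137 136 136 139 142 147 135  71  55  44  34  36  76 174 178 191 192 185 182 179 180 182 185 182 185 186 167 171  77  68  62 177 111  87  96  87
```

Predicted and observed offsets agree to about 1 mm. I go down, watching the force.

```bash
python3 -m handwheel '[[0.9,-0.05,-0.03,-0.8,0],[0.9,-0.05,-0.03,-1.6,0],[0.9,-0.05,-0.03,-2.2,0],[0.9,-0.05,-0.03,-2.5,0],[0.9,-0.05,-0.03,-2.7,0],[0.9,-0.05,-0.03,-2.7,0]]' 40
python3 -m handwheel '[[0.9,0,0,-0.15,0],[0.9,0,0,-0.3,0],[0.9,0,0,-0.3,0]]' 40
```

```text
time_s: 20.27
tcp_pos: [0.6265, -0.0172, 0.08]
eef_rot: [179.7, -2.7, -1.5]
contact_force: [0.2, 0.5, -0.8]
gripper_width: 0.0121
gripper_force: 40.0
time_s: 20.65
tcp_pos: [0.6266, -0.0171, 0.0771]
eef_rot: [179.7, -2.7, -1.5]
contact_force: [-0.5, 0.9, -1.4]
gripper_width: 0.0118
gripper_force: 40.0
```

```bash
python3 -m handwheel '[[0.9,0,0,-0.2,0],[0.9,0,0,-0.4,0],[0.9,0,0,-0.5,0],[0.9,0,0,-0.5,0]]' 40
python3 -m handwheel '[[0.9,0,0,-0.2,0],[0.9,0,0,-0.4,0],[0.9,0,0,-0.5,0],[0.9,0,0,-0.5,0]]' 40
```

```text
time_s: 21.15
tcp_pos: [0.6266, -0.0171, 0.072]
eef_rot: [179.7, -2.7, -1.5]
contact_force: [0.4, 1.9, -0.1]
gripper_width: 0.0116
gripper_force: 40.0
time_s: 21.65
tcp_pos: [0.6266, -0.0171, 0.067]
eef_rot: [179.7, -2.7, -1.5]
contact_force: [1.0, 3.9, -1.1]
gripper_width: 0.0119
gripper_force: 40.0
```

```bash
python3 -m handwheel '[[0.9,0,0,-0.1,0],[0.9,0,0,-0.15,0],[0.9,0,0,-0.15,0]]' 40
python3 -m handwheel '[[0.9,0,0,-0.05,0],[0.9,0,0,-0.1,0],[0.9,0,0,-0.1,0]]' 40
```

```text
time_s: 22.02
tcp_pos: [0.6267, -0.0171, 0.0661]
eef_rot: [179.7, -2.7, -1.5]
contact_force: [-0.8, 3.7, 4.6]
gripper_width: 0.0119
gripper_force: 40.0
time_s: 22.4
tcp_pos: [0.6267, -0.0172, 0.066]
eef_rot: [179.7, -2.7, -1.5]
contact_force: [-4.2, 4.7, 12.2]
gripper_width: 0.0116
gripper_force: 40.0
```

Seated: the collar met the roof at the expected height. I open only a little because the vial stands beside the block, then rise.

```bash
python3 -m handwheel '[[0.9,0,0,0.1,0],[0.9,0,0,0.1,0],[0.74,0,0,0.1,0],[0.74,0,0,0.1,0],[0.74,0,0,0.1,0],[0.74,0,0,0.1,0]]' 20
python3 -m handwheel '[[0.74,0,0,1,0],[0.74,0,0,2.5,0],[0.74,0,0,5,0],[0.74,0,0,9,0],[0.74,0,0,13,0],[0.74,-4,-5,13,0],[0.74,-8,-10,13,0],[0.74,-12,-15,13,0]]'
python3 -m handwheel '[[0.74,-3,-5,0,0],[0.74,-3,-8,0,0],[0.74,-3,-8,0,0],[0.74,-3,-8,0,0]]'
python3 - <<'E'
from h import *
def pr(n,o):print(n,o[0].round(4),round(float(o[1]),1))
for n in('side','top'):
    s,d=imaging.capture(n);np.savez(n+'4.npz',im=s,d=d)
s=np.load('side4.npz')['im'];t=np.load('top4.npz')['im']
save('c6.png',np.hstack([cv2.resize(s[140:220,230:330],(500,400),interpolation=0),cv2.resize(t[110:200,230:300],(300,400),interpolation=0)]))
o=orange(t);o[:, :245]=0
pr('pin top',fit([('top',o,(245,118,30,26))],PIN,[.6265,-.017,.0535,-.03]))
pr('pin side',fit([('side',orange(s),(286,162,26,24))],PIN,[.6265,-.017,.0535,-.03],(0,1,2,3)))
pr('car top',fit([('top',blue(t),(238,120,45,55))],CAR+[(box(28,84,-31.5,31.5,0,23.5),0.)],[.58,-.0155,.03,-.026]))
E
```

```text
time_s: 23.15
tcp_pos: [0.6264, -0.0174, 0.0654]
eef_rot: [179.6, -2.7, -1.5]
contact_force: [0.2, -0.1, 0.3]
gripper_width: 0.0227
gripper_force: 0.0
time_s: 24.15
tcp_pos: [0.5084, -0.1648, 0.1972]
eef_rot: [179.7, -2.8, -1.4]
contact_force: [1.3, -0.7, 0.8]
gripper_width: 0.0229
gripper_force: 0.0
time_s: 24.65
tcp_pos: [0.4795, -0.2436, 0.1964]
eef_rot: [179.7, -2.7, -1.5]
contact_force: [-0.8, 1.0, 0.7]
gripper_width: 0.0229
gripper_force: 0.0
pin top [ 0.62   -0.017   0.0535  0.0111] 41.3
pin side [ 0.6275 -0.0181  0.0542  0.3467] 19.5
car top [ 0.6992 -0.1597  0.03    2.8536] 0.0
```

View pics/c6.png

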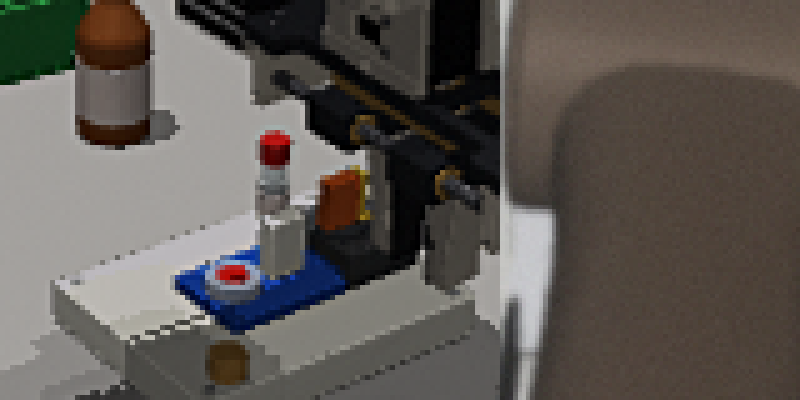

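The pin stands upright with its collar on the block and the carrier is unmoved. The arm hides the top view, so I move it aside for a final check.

```bash
python3 -m handwheel '[[0.74,-3,-5,1,0],[0.74,-6,-10,2,0],[0.74,-10,-15,3,0],[0.74,-14,-20,3,0],[0.74,-18,-25,3,0],[0.74,-18,-25,3,0],[0.74,-18,-25,3,0]]'
python3 - <<'E'
from h import *
def pr(n,o):print(n,o[0].round(4),round(float(o[1]),1))
for n in('side','top'):
    s,d=imaging.capture(n);np.savez(n+'5.npz',im=s,d=d)
s=np.load('side5.npz')['im'];t=np.load('top5.npz')['im']
save('c7.png',np.hstack([cv2.resize(s[140:220,230:330],(500,400),interpolation=0),cv2.resize(t[110:200,230:300],(300,400),interpolation=0)]))
pr('pin top',fit([('top',orange(t),(245,118,30,26))],PIN,[.6265,-.017,.0535,-.03]))
pr('pin side',fit([('side',orange(s),(286,162,26,24))],PIN,[.6265,-.017,.0535,-.03],(0,1,2,3)))
pr('car top',fit([('top',blue(t),(238,120,45,55))],CAR+[(box(28,84,-31.5,31.5,0,23.5),0.)],[.58,-.0155,.03,-.026]))
E
```

```text
time_s: 25.62
tcp_pos: [0.2996, -0.4934, 0.2254]
eef_rot: [179.7, -2.7, -1.5]
contact_force: [0.4, -0.6, -0.2]
gripper_width: 0.0229
gripper_force: 0.0
pin top [ 0.6288 -0.018   0.0535  0.0133] 4.1
pin side [ 0.6276 -0.0168  0.0541  0.0453] 13.5
car top [ 0.5804 -0.0167  0.03   -0.0181] 8.3
```

View pics/c7.png

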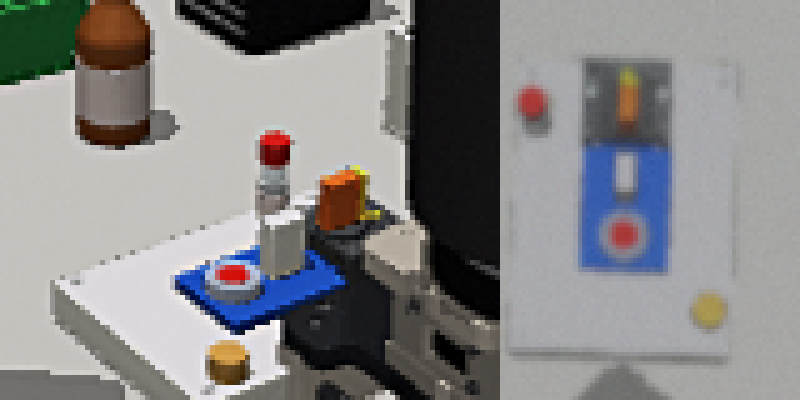

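The top view shows the pin in the keyhole with its key end along +x, the carrier home, and the vial and puck where they were. I hand in.

```bash
python3 -c "
from plant import r
print(r.close_job())"
```

```text
the job is handed in; nothing more can be done
None
```

The job is handed in at about 26 s: in the last pictures the carrier is home in the pocket, the pin is seated with its key in the keyway, both are released, and the vial and puck on the stage have not moved; no verdict came back.

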